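# Tighten a castle nut to its next slot and lock it with the pin

## Robot

A 6-joint arm with a two-finger parallel gripper is mounted at the origin on the work surface; the furniture and walls round the work are solid. World frame = base frame: x ahead of the robot, y to its left, z up, the work surface at z = 0. Lengths are in mm, angles in rad, forces in N, time in s.
With the tool pointing down it reaches from about 400 to 825 mm from the base axis. Payload 7 kg.
Tool frame: the origin (TCP) lies at the very end of the fingers, on their centre line; the grasp point (between the pads) lies 19 mm behind it; z points along the fingers, y is the line along which they close (so a half turn about z gives the same grasp; the last joint's range is limited). The gripper opens to 88 mm and grips with 3 to 60 N. Pads are 19 mm wide; open, the fingers measure 130 mm over their backs; the gripper's body (78 mm by 193 mm) begins 47 mm behind the grasp point.
Start: joints at [1.606, 0.359, 0.012, 0, -1.224, -0.288], TCP at [168.838, 653.52, 226.561] pointing down, gripper open.
Joint ranges: [-3.07, 3.07], [-1.43, 2.12], [-1.02, 1.25], [-3.03, 1.67], [-3.05, -0], [-3.03, 3.03]. Speed limits (rad/s): [2.39, 2.39, 3.01, 3.14, 3.14, 3.14].

## Interface

Orientations are given as a unit quaternion [x, y, z, w].
In Python, from plant import bot gives the robot as it stands. Calls block until the motion is done:
- bot.move_ptp(position, orientation): joint-space move of the TCP to a pose.
- bot.line_to(position, velocity=150, ori=None): straight line of the TCP; ori=None keeps the orientation; velocity is the mean speed in mm/s.
- bot.move_joints(angles): joint-space move.
- bot.move_gripper(opening, force=None): finger opening in mm; force is the grip in N (None keeps the last); returns when the fingers have stopped.
- bot.pause(seconds).
- bot.solve_ik(position, orientation): joint angles nearest the present ones, or None.
- bot.read_state(): the state.
- bot.camera(name): name is "scene" or "top"; returns the picture (480x640x3 uint8, red, green, blue); there is no depth.
- bot.get_calibration(name): a dict with "fx", "fy", "cx", "cy" (pixels), "distortion" ([k1, k2, p1, p2, k3] as OpenCV has them; the pictures are not rectified), "view" (4x4, takes a point from world to camera coordinates). Camera axes: x right, y up, looking along -z (the intrinsics and any distortion apply to the point x, -y, -z); pixel columns grow to the right and rows downward; lengths in mm; the calibration is good to about 2 mm. A picture is of the moment at which its call begins. get_calibration takes no time and is no camera call.
A pose or a line that the arm cannot do raises bot.Unreachable and nothing moves.
- bot.close_job(): hands the job in; it is judged then, once.
The state is a dict: "t": time; "joint_pos": joint angles; "qvel": joint speeds; "tau": joint torques, N m; "tcp_pos": TCP position; "eef_rot": TCP orientation; "contact_force": force on the tool from outside, world axes, zero at the start; "moment": the same for the moment, N m; "width": finger opening in mm; "finger_force": force on a finger pad.
Only numpy, scipy, OpenCV 4.12 (cv2) and the standard library are available. Lean on these libraries where they do the work, as an engineer would, in place of code of your own. Each camera call takes 0.05 s, during which the arm holds its last target. There are 200 camera calls.

## Task

The pivot nut of the swing-arm base on the desk is not locked. Tighten it clockwise (seen from above) to the next slot that lines up with the cross hole in its spindle - feel for the hole gently with the locking pin, do not slacken the nut to the slot before or turn it past - and slide the pin through slot and hole until its shoulder sits against the nut, without forcing it (at most 25 N on the pin). Let go and leave the other things on the desk where they are.

Things in the scene. Friction and masses are not known exactly. Their poses are not given: they have to be found in the camera images.
- mount: Swing-arm base fixed to the desk: dark steel plate 100 x 84 x 10 mm, round column with aluminium eye (72 mm across) and washer, top at z = 40 mm. Origin: centre of the plate's underside, on the nut's upright axis; z up. The arm bar points along +x, out to 150 mm, at most 80 mm high. The -x side is free: put the pin in from there, pointing at the axis.
- nut_axis (a point): Point on the axis of nut and spindle at the cross hole's height, 64 mm above the desk; axes as the mount's. The steel spindle (34 mm across, top at 82 mm) does not turn. The cross hole, 7.5 mm wide and 8 mm high, runs level right through it. Its direction is not marked or measured: within 0.40 rad either way of the mount's x axis, to be found by feel.
- nut_top (a point): Centre of the nut's top, 72 mm above the desk; its x and y axes lie along the slots. Dark steel eight-sided nut, 58 mm over flats, from z = 40 to 72 mm; four slots at 90 degrees in every second flat, 9.5 mm wide, open at the top, floor at z = 60 mm. Turn it with the gripper across two flats or with the pin's shank in a slot.
- nut (a joint): Nut angle in rad, growing clockwise seen from above (tightening). At value q one slot lies q clockwise from the mount's -x side (seen from the axis), another opposite. Starts at -0.95 to -0.65; the next slot meets the hole at a value between -0.40 and +0.40 (the slot before: 1.57 less). About 0.1 N m of friction; stays where it is left.
- lock_pin: Loose locking pin, 50 to 85 g, standing on its black grip, a block 26 (x) x 14 (y) x 46 (z) mm; grasp it across the 14 mm from above. Origin: centre of the grip's underside; z up. A steel shoulder 14 mm across, 10 mm long, then a round steel shank 6 mm across, 64 mm long, end slightly rounded, stick out level along +x, centre line 20 mm above the underside.
- pin_shoulder (a point): Centre of the shoulder's front face, where the shank begins: 23 mm along +x and 20 mm up from the pin's origin. When home it touches the nut's flat, 29 mm from the nut's axis.
- pin_tip (a point): End of the shank on its centre line: 87 mm along +x and 20 mm up from the pin's origin. When home it stands 35 mm beyond the nut's axis.
- sticky_notes: Bystander: yellow pad of sticky notes, 76 x 76 x 23 mm, loose. Origin: centre of its underside.
- glue_stick: Bystander: upright glue stick, 27 mm across, 90 mm high, loose. Origin: centre of its underside.
- ink_pad: Bystander: flat red and white stamp pad tin, 72 x 112 x 20 mm, loose. Origin: centre of its underside.
There are look-alikes about, which are no part of the job. Several things have the shape of the lock_pin; the one meant has the colours described above.

How it is judged (in metres and radians):
On the way, in this order (a step that is already met when the one before it is completed fails the run):
1. the nut has been tightened clockwise to where its next slot can line up with the cross hole (value of joint nut above -0.52 rad), for 0.1 s.
2. the pin is through slot and cross hole, its shoulder at the nut (horizontal distance between pin_shoulder and nut_axis below 0.034 m and horizontal distance between pin_tip and nut_axis between 0.029 and 0.039 m and height (world z) of pin_tip between 0.058 and 0.07 m and height (world z) of pin_shoulder between 0.058 and 0.07 m and value of joint nut between -0.52 and 0.52 rad), for 0.2 s.
At the end, for the whole second after the job is handed in: The nut stands within 0.52 rad of joint value 0 (next slot on the cross hole), and the released pin rests right through nut and spindle: shoulder face within 34 mm of the nut's axis, tip 29 to 39 mm from it on the other side, both 58 to 70 mm above the desk (all of step 2 and linear speed of lock_pin below 0.02 m/s and velocity of joint nut between -0.05 and 0.05 rad/s); the robot touches nothing.
It fails at once if the pin is pressed against nut, spindle or mount with more than 25 N (contact force between lock_pin and mount above 25 N).
It fails at once if the nut is slackened towards the slot before (below -1.1 rad) (value of joint nut below -1.1 rad).
It fails at once if the nut is turned past the next slot (beyond 0.75 rad) (value of joint nut above 0.75 rad).
It fails at once if the sticky notes, glue stick or stamp pad are moved more than 30 mm (distance of any of sticky_notes, glue_stick, ink_pad from where it was at the start of the episode above 0.03 m).
It also fails if it takes over 72 s, if anything falls off the work surface, if the arm or the gripper's body presses on something with over 40 N, if the wrist force passes 120 N, or if a joint passes its speed limit or range.

## Working session

There is one attempt and no reset: what is moved stays moved. The work goes in short steps, each a Python script; the robot and the scene stay as the last script left them, time stands still between calls to the robot, and variables do not carry over. Pictures are saved under pics/ and viewed, at most 10 in all, crops included, and the job is handed in when it is done.

```bash
mkdir -p pics; ls
cat > h.py <<'E'
import numpy as np, cv2
from plant import bot
def snap(n,f):
    im=bot.camera(n); cv2.imwrite('pics/'+f,im[:,:,::-1]); return im
def ray(n,u,v):
    c=bot.get_calibration(n); K=np.array([[c['fx'],0,c['cx']],[0,c['fy'],c['cy']],[0,0,1.]])
    p=cv2.undistortPoints(np.array([[[u,v]]],float),K,np.array(c['distortion'],float))[0,0]
    V=np.array(c['view']); d=V[:3,:3].T@np.array([p[0],-p[1],-1]); o=-V[:3,:3].T@V[:3,3]
    return o,d
def at(n,u,v,z):
    o,d=ray(n,u,v); return o+d*(z-o[2])/d[2]
def px(n,P):
    c=bot.get_calibration(n); K=np.array([[c['fx'],0,c['cx']],[0,c['fy'],c['cy']],[0,0,1.]])
    q=np.array(c['view'])@np.array([*P,1.]); q=np.array([q[0],-q[1],-q[2]])
    return cv2.projectPoints(q.reshape(1,1,3),np.zeros(3),np.zeros(3),K,np.array(c['distortion'],float))[0][0,0]
E
python3 - <<'E'
from h import *
snap('top','t0.png');snap('scene','s0.png')
s=bot.read_state();print(s)
for n in('top','scene'):
    o,d=ray(n,320,240);print(n,o,d,px(n,at(n,100,100,0)))
E
```

```text
pics
{'t': 0.1, 'joint_pos': array([ 1.60611464e+00,  3.59297270e-01,  1.11347678e-02, -2.93178246e-04,
       -1.22410573e+00, -2.88113520e-01]), 'qvel': array([ 0.00160059, -0.00265023,  0.00279976,  0.00037866, -0.00041697,
        0.00201449]), 'tau': array([-9.91675188e-04, -5.84158945e+01,  2.93745804e+01,  7.01538876e+00,
        1.01248483e-02, -5.96942732e-05]), 'tcp_pos': array([168.73913774, 653.10703772, 225.7239465 ]), 'eef_rot': array([ 9.92015881e-01, -1.26110786e-01, -1.75347604e-05,  7.48545241e-04]), 'contact_force': array([ 0.17717445,  0.27332945, -0.62540023]), 'moment': array([-0.03105524,  0.01939847, -0.06043599]), 'finger_force': 0.0, 'width': 87.92029552371562}
top [ 418.82837552  -14.79430111 1204.42040698] [ 0.07810796 -0.00760856 -0.99692578] [100. 100.]
scene [ -44.12162808 -340.7217486   698.09142321] [ 0.61597945  0.3784193  -0.69096977] [100. 100.]
```

View pics/t0.png

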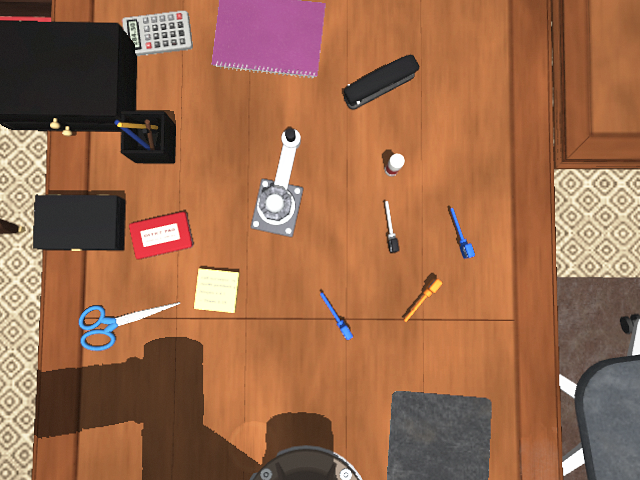

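View pics/s0.png

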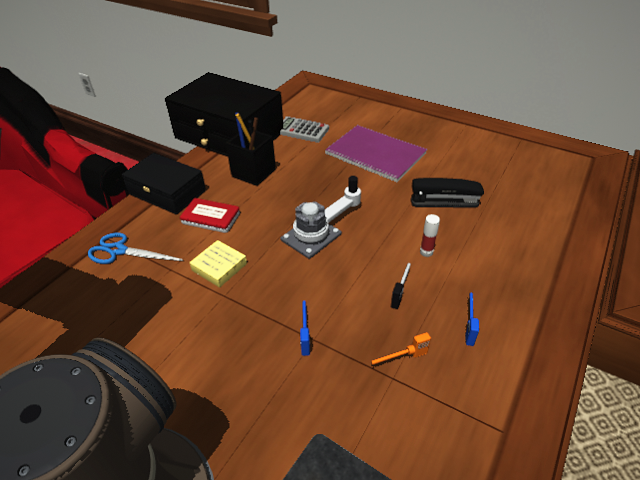

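The top view shows the black-gripped steel pin near (391,228), the mount near (277,207) with its arm bar running up to (290,135), and the glue stick at (394,163). I'll enlarge both.

Run:
```python
import cv2,numpy as np
t=cv2.imread('pics/t0.png')
a=cv2.resize(t[165:245,235:315],(560,560),interpolation=cv2.INTER_CUBIC)
b=cv2.resize(t[190:262,375:407],(240,540),interpolation=cv2.INTER_CUBIC)
b=cv2.copyMakeBorder(b,0,20,0,0,cv2.BORDER_CONSTANT)
cv2.imwrite('pics/c0.png',np.hstack([a,b]))
```

```text
(no output)
```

View pics/c0.png

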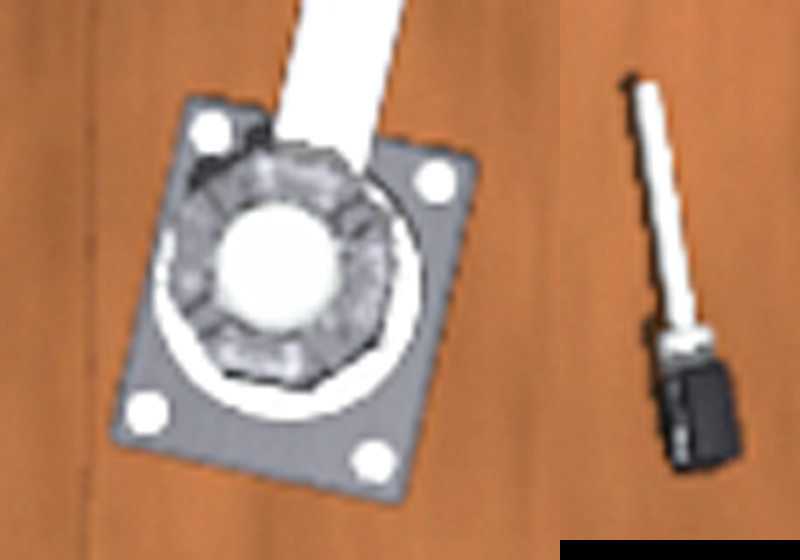

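Plate screws sit at crop (211,131), (437,181), (373,461) and (148,412). The spindle cap is at (280,268), and the slots run up-right, so q is about -0.81. The pin tip is at crop (645,85), its shoulder front at (683,328) and its grip top at (714,413).

Run:
```python
from h import *
A=lambda x,y,z:at('top',235+x/7,165+y/7,z)
B=lambda x,y,z:at('top',375+(x-560)/7.5,190+y/7.5,z)
S=[A(211,131,11),A(437,181,11),A(373,461,11),A(148,412,11)]
print('plate',np.mean(S,0),'cap',A(280,268,82))
d=(S[0]+S[1]-S[2]-S[3]);print('yaw',np.arctan2(d[1],d[0]))
d=S[0]+S[3]-S[1]-S[2];print('yaw2',np.arctan2(-d[0],d[1]))
d=A(357,214,72)-A(205,312,72);print('slot',np.arctan2(d[1],d[0]))
t,s,g=B(645,85,20),B(683,328,20),B(714,413,46);print(t,s,g,np.linalg.norm(t-s))
d=t-s;y=np.arctan2(d[1],d[0]);u=np.array([np.cos(y),np.sin(y),0]);print('pinyaw',y,'o',s-23*u,t-87*u)
print('arm knob',at('top',290,135,75), 'now yaw tool', bot.read_state()['eef_rot'])
from scipy.spatial.transform import Rotation as R
print(R.from_quat(bot.read_state()['eef_rot']).as_matrix())
```

```text
plate [575.68993316  60.29032349  11.        ] cap [573.67448306  59.10794989  82.        ]
yaw -0.21188051603638655
yaw2 -0.21251150486688453
slot -0.9878694672508006
[ 587.02994157 -151.51882334   20.        ] [ 524.32179702 -160.96337943   20.        ] [ 500.69390767 -165.38659109   46.        ] 63.415384832280864
pinyaw 0.14948775662584204 o [ 501.57830459 -164.38880672   20.        ] [ 501.00020934 -164.47587441   20.        ]
arm knob [702.27550754  32.94877541  75.        ] now yaw tool [ 9.92015881e-01 -1.26110786e-01 -1.75347604e-05  7.48545241e-04]
[[ 9.68192139e-01 -2.50207778e-01 -2.23588779e-04]
 [-2.50207831e-01 -9.68191019e-01 -1.48071489e-03]
 [ 1.54009735e-04  1.48956018e-03 -9.99998879e-01]]
```

```bash
cat >> h.py <<'E'
def Q(y): return np.array([np.cos(y/2),np.sin(y/2),0,0])
def st(): 
    s=bot.read_state(); return s['t'],s['tcp_pos'].round(2),s['contact_force'].round(2),s['moment'].round(3),round(s['width'],2),round(s['finger_force'],1)
E
python3 - <<'E'
from h import *
y=-0.2
bot.move_ptp([575,60,130],Q(y))
print(st())
bot.line_to([575,60,51],120);bot.pause(.2);print('open',st())
bot.move_gripper(50,6);bot.pause(.3);print('closed',st())
s=bot.read_state();from scipy.spatial.transform import Rotation as R
M=R.from_quat(s['eef_rot']).as_matrix();print('yaw',np.arctan2(M[1,0],M[0,0]))
E
```

```text
(2.6667, array([575.14,  60.78, 130.1 ]), array([ 0.12,  0.48, -0.67]), array([ 0.03 , -0.011,  0.027]), 87.74, 0.0)
open (3.675, array([575.49,  60.23,  51.86]), array([-0.04, -0.06, -0.06]), array([-0.001,  0.027,  0.024]), 87.43, 0.0)
closed (4.575, array([575.21,  60.34,  51.06]), array([-0.09,  4.28, -1.11]), array([ 1.465, -0.015,  0.018]), 58.18, 6.0)
yaw -0.199857648411035
```

Run:
```python
from h import *
y=-0.2; c=np.array([-np.sin(y),np.cos(y),0]); p=np.array([575,60,51.])
for k in range(1,9):
    bot.line_to(p+0.5*k*c,40);bot.pause(.1);a=st();print(.5*k,(a[2]@c).round(2),a)
    if a[2]@c<-1:break
```

```text
0.5 1.85 (4.925, array([575.19,  60.36,  51.05]), array([ 1.44,  1.6 , -0.72]), array([ 0.647, -0.173,  0.01 ]), 57.97, 6.0)
1.0 -2.23 (5.275, array([575.12,  60.47,  51.  ]), array([ 1.12, -2.5 ,  0.56]), array([-1.268, -0.614,  0.131]), 58.07, 6.0)
```

Run:
```python
from h import *
y=-0.2; c=np.array([-np.sin(y),np.cos(y),0]); p=np.array([575,60,51.])+.73*c
bot.line_to(p,40); bot.move_gripper(50,20)
y2=y-.327
bot.line_to(p,40,Q(y2));bot.pause(.2) if True else 0
print(st())
M=cv2.Rodrigues(np.zeros(3))[0]
from scipy.spatial.transform import Rotation as R
M=R.from_quat(bot.read_state()['eef_rot']).as_matrix();print('yaw',np.arctan2(M[1,0],M[0,0]))
bot.move_gripper(80,6); p[2]=76.5; bot.line_to(p+[0,0,20],120)
y3=-1.78
bot.move_ptp(p+[0,0,20],Q(y3)); bot.line_to(p,80); bot.pause(.1); print(st())
bot.move_gripper(28,6);bot.pause(.2);a=st()
c=np.array([-np.sin(y3),np.cos(y3),0]);f0=a[2]@c;print(f0,a)
s=np.sign(f0)
for k in range(1,8):
    bot.line_to(p+s*.5*k*c,40);bot.pause(.1);a=st();f=a[2]@c;print(s*.5*k,f.round(2),a)
    if f*s<-1:break
print(p,c)
```

```text
(6.4167, array([575.11,  60.39,  51.04]), array([ 1.03, -5.77,  0.93]), array([-1.758, -0.777, -0.109]), 57.85, 20.0)
yaw -0.5273429622403504
(9.2167, array([575.37,  60.76,  76.72]), array([ 0.15, -0.04,  0.55]), array([ 0.063, -0.053, -0.032]), 79.69, 0.0)
-0.1318602948752447 (10.2333, array([575.07,  60.72,  76.49]), array([-0.19, -0.26,  0.15]), array([0.201, 0.251, 0.004]), 33.04, 6.0)
-0.5 2.52 (10.5833, array([574.97,  60.78,  76.55]), array([ 2.15, -2.01, -1.92]), array([-0.353, -0.815, -0.006]), 33.02, 6.0)
[575.14502861  60.7154486   76.5       ] [ 0.97819661 -0.207681    0.        ]
```

Run:
```python
from h import *
p=np.array([575.14,60.5,76.5])
def run(y):
    c=np.array([-np.sin(y),np.cos(y),0]);r=[]
    for d in(-.5,.5,0.):
        bot.line_to(p+d*c,40);bot.pause(.1)
        F=[];T=[]
        for _ in range(6):
            bot.pause(.02);s=bot.read_state();F.append(s['contact_force']@c);T.append((s['tcp_pos']-p)@c)
        r.append((d,np.mean(F).round(2),np.mean(T).round(3)))
    print(y,r,np.polyfit([a[1] for a in r],[a[0] for a in r],1))
bot.move_gripper(28,20); run(-1.78)
bot.move_gripper(70,20); bot.line_to(p+[0,0,15],100); bot.move_ptp(p+[0,0,15],Q(-.21)); bot.line_to(p,100)
bot.move_gripper(28,20); run(-.21)
bot.move_gripper(60,20); bot.line_to(p+[0,0,60],200); print(st())
```

```text
-1.78 [(-0.5, np.float64(3.91), np.float64(-0.243)), (0.5, np.float64(-3.8), np.float64(-0.065)), (0.0, np.float64(-3.18), np.float64(-0.08))] [-0.10504412 -0.10749515]
-0.21 [(-0.5, np.float64(2.53), np.float64(-0.17)), (0.5, np.float64(-3.68), np.float64(0.011)), (0.0, np.float64(-2.86), np.float64(-0.018))] [-0.13640637 -0.18232985]
(18.2, array([575.45,  60.72, 137.46]), array([-0.2 ,  0.87, -1.14]), array([-0.033,  0.067, -0.06 ]), 60.08, 0.0)
```

Run:
```python
from h import *
g=np.array([501.3,-164.4,12.]);y=.149
bot.move_gripper(40,20)
bot.move_ptp(g+[0,0,68],Q(y)); bot.line_to(g,150); print(st())
bot.move_gripper(5,45); print(st())
bot.line_to(g+[0,0,120],200)
A=np.array([575.0,60.37]);y=.258;u=np.array([np.cos(y),np.sin(y)])
P=np.array([*(A-u*(87+40)),56.])
bot.move_ptp(P+[0,0,70],Q(y)); bot.line_to(P,120); bot.pause(.2);print(st())
t=snap('top','t1.png');s=snap('scene','s1.png')
tip=np.array([*(A-u*40),64]);
print('exp tip',px('top',tip),px('scene',tip),'sh',px('top',[*(A-u*104),64]))
a=cv2.resize(t[160:260,230:330],(600,600),interpolation=cv2.INTER_CUBIC)
cv2.imwrite('pics/c1.png',a[:,:,::-1])
b=cv2.resize(s[190:270,240:360],(780,520),interpolation=cv2.INTER_CUBIC)
cv2.imwrite('pics/c2.png',b[:,:,::-1])
```

```text
(20.3583, array([ 502.13, -163.85,   12.41]), array([ 0.58, -0.01, -0.2 ]), array([-0.027, -0.026,  0.071]), 39.87, 0.0)
(20.9083, array([ 501.64, -164.45,   12.53]), array([-1.38,  1.18,  5.29]), array([ 0.347,  0.316, -0.027]), 13.75, 45.0)
(23.4, array([452.76,  28.15,  56.74]), array([-0.74,  0.66, -1.18]), array([-0.035, -0.04 , -0.019]), 13.73, 45.0)
exp tip [280.26974435 224.66517745] [304.57397235 227.5844151 ] sh [288.82739502 258.10723027]
```

View pics/c1.png

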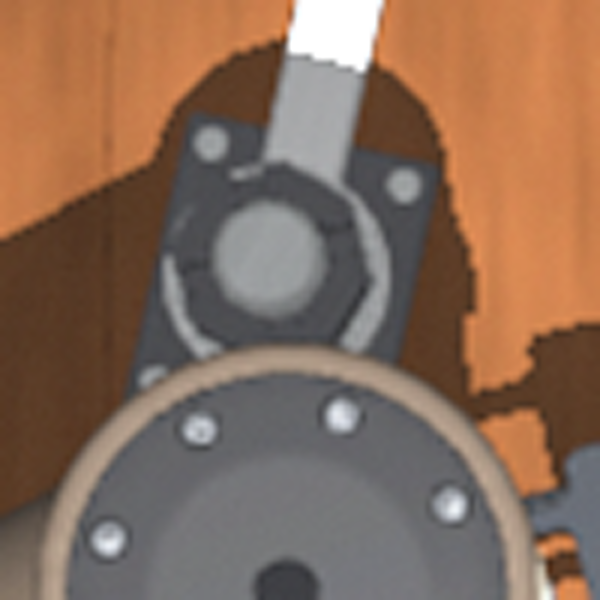

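View pics/c2.png

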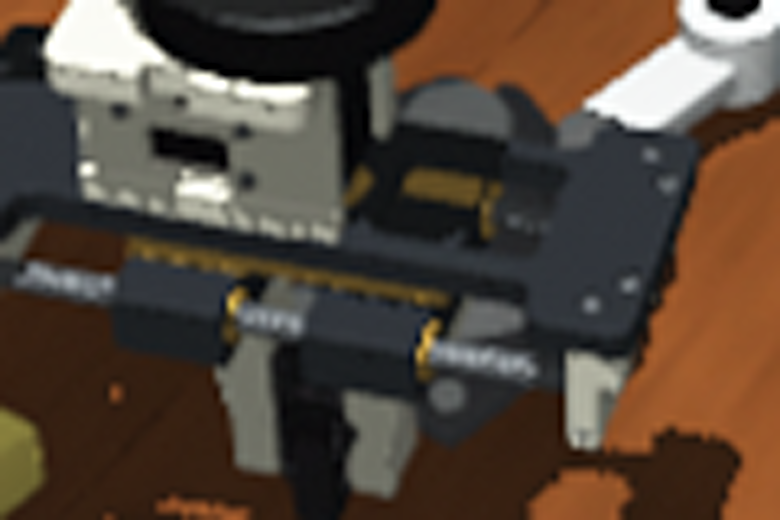

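The pin is held, with its shank hidden under the gripper. The nut slots at (190,265) and (340,222) match the expected heading of 0.258. Next I'll probe inward.

```bash
cat >> h.py <<'E'
A=np.array([575.0,60.37])
def go(r,y,z=56.,v=40):   # nominal tip radius r, heading y -> radial, lateral, z force
    u=np.array([np.cos(y),np.sin(y)])
    bot.line_to([*(A-u*(87+r)),z],v,Q(y))
    F=[]
    for _ in range(3): bot.pause(.015);F.append(bot.read_state()['contact_force'])
    f=np.mean(F,0); return -f[:2]@u, f[:2]@[-u[1],u[0]], f[2]
E
python3 - <<'E'
from h import *
y=.258
for r in [31,28,25,22,20,19,18.2,17.5,16.8,16.1,15.4,14.7]:
    f=go(r,y);print(r,np.round(f,2))
    if f[0]>3 or abs(f[1])>5: break
print(st())
E
```

```text
31 [ 0.27  0.08 -0.94]
28 [ 0.38  0.17 -1.08]
25 [ 0.25 -0.27  0.16]
22 [-0.85 -0.27 -0.42]
20 [-0.04 -0.07 -0.49]
19 [-0.19  0.39 -0.21]
18.2 [ 0.38  0.52 -0.61]
17.5 [ 0.3   0.06 -1.01]
16.8 [-0.08  0.04 -0.14]
16.1 [0.25 0.39 0.1 ]
15.4 [3.29 0.26 0.37]
(26.925, array([475.33,  33.95,  55.78]), array([-4.09, -0.72, -0.19]), array([-0.217,  1.192,  0.108]), 13.66, 45.0)
```

Run:
```python
from h import *
y=.258;r=15.3
while y>-.66:
    y-=.03; f=go(r,y,v=60)
    L=[round(y,3),round(r,2),*np.round(f,1)]
    n=0
    while f[0]<1.6 and r>13 and abs(f[1])<12:
        r-=.5; f=go(r,y); L+=['|',round(r,2),*np.round(f[:2],1)]
    print(*L)
    if r<=13.8 or f[0]>10 or abs(f[1])>14: break
    if f[0]>4.5: r+=.25
print(st())
```

```text
0.228 15.3 4.7 -1.6 0.9
0.198 15.55 4.4 -2.4 -0.8
0.168 15.55 4.9 -3.6 -0.3
0.138 15.8 3.2 -4.9 -1.0
0.108 15.8 3.0 -4.9 -0.7
0.078 15.8 3.7 -5.2 -1.0
0.048 15.8 3.2 -4.7 -0.9
0.018 15.8 2.9 -5.0 -0.8
-0.012 15.8 2.6 -4.5 -1.6
-0.042 15.8 3.4 -5.2 -1.2
-0.072 15.8 3.0 -4.9 -0.8
-0.102 15.8 3.1 -5.1 -1.3
-0.132 15.8 2.6 -4.9 -0.8
-0.162 15.8 3.2 -5.2 -0.3
-0.192 15.8 3.2 -4.8 -1.0
-0.222 15.8 3.5 -4.5 -0.6
-0.252 15.8 2.9 -5.1 -0.7
-0.282 15.8 2.9 -4.6 -0.7
-0.312 15.8 3.4 -4.6 -0.5
-0.342 15.8 2.5 -4.3 -0.7
-0.372 15.8 2.1 -3.7 -0.7
-0.402 15.8 1.6 -3.4 -0.7
-0.432 15.8 0.8 -3.0 0.6 | 15.3 1.0 -2.7 | 14.8 0.9 -2.2 | 14.3 0.5 -1.3 | 13.8 0.4 -1.7 | 13.3 0.4 -1.5 | 12.8 0.9 -1.0
(35.625, array([484.44, 102.19,  56.03]), array([-1.18, -0.52, -1.73]), array([-0.417,  0.388, -0.153]), 13.54, 45.0)
```

The tip dropped into the hole at a heading of about -0.43. I'll push on gently while watching the lateral force.

Run:
```python
from h import *
y=-.432;r=12.8
while r>-34:
    r-=3; f=go(r,y,v=60); s=bot.read_state()['moment'][2]
    print(round(r,1),*np.round(f,1),round(s,3))
    if f[0]>7 or abs(f[1])>9: break
print(st())
```

```text
9.8 -1.2 -1.3 -1.0 -0.118
6.8 -0.9 -1.7 -0.8 -0.14
3.8 -0.6 -1.9 -0.7 -0.104
0.8 -0.9 -1.5 -0.4 -0.075
-2.2 -1.1 -1.7 -0.7 -0.127
-5.2 -1.3 -1.5 -0.7 -0.098
-8.2 -0.8 -2.1 -0.8 -0.107
-11.2 -0.9 -1.3 -0.0 -0.088
-14.2 -1.0 -1.4 -0.9 -0.065
-17.2 -0.9 -1.8 -0.6 -0.063
-20.2 -1.1 -1.9 -0.6 -0.11
-23.2 -0.9 -1.9 -0.9 -0.083
-26.2 -1.6 -1.9 -0.6 -0.057
-29.2 -0.3 -1.3 -1.2 -0.027
-32.2 -1.0 -1.3 -1.2 -0.003
-35.2 0.3 -1.0 -1.1 0.036
(40.425, array([528.12,  82.07,  56.03]), array([-0.81, -0.4 , -2.2 ]), array([-0.241,  0.237,  0.036]), 13.7, 45.0)
```

Run:
```python
from h import *
y=-.432
for r in(-35.7,-36.2,-36.7,-37.2):
    f=go(r,y); print(r,np.round(f,1))
    if f[0]>3: break
bot.move_gripper(13,10)
bot.move_gripper(30); bot.pause(.1); p=bot.read_state()['tcp_pos']
bot.line_to([p[0],p[1],150],120); bot.move_ptp([420,200,250],Q(y)); print(st())
t=snap('top','t2.png');s=snap('scene','s2.png')
a=cv2.resize(t[160:260,230:330],(390,390),interpolation=cv2.INTER_CUBIC)
b=cv2.resize(s[190:260,265:335],(390,390),interpolation=cv2.INTER_CUBIC)
cv2.imwrite('pics/c3.png',np.hstack([a,b])[:,:,::-1])
```

```text
-35.7 [3.8 0.5 0.7]
(43.3083, array([419.8 , 199.84, 249.18]), array([ 0.38,  0.47, -0.58]), array([ 0.025, -0.   ,  0.015]), 30.28, 0.0)
```

View pics/c3.png

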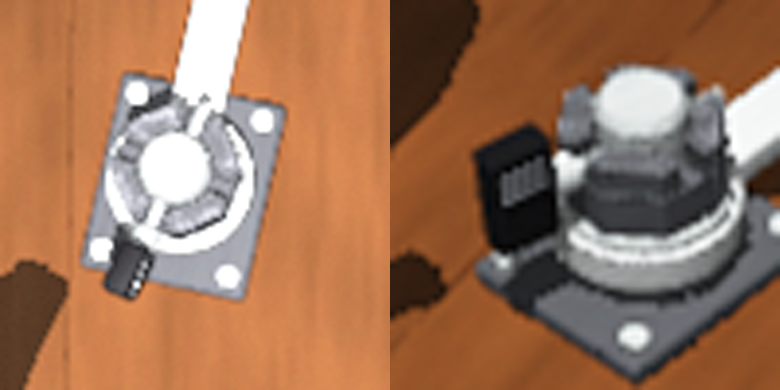

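The pin is right through: its tip shows beyond the spindle at (203,105), and its shoulder is against the nut at (150,225). I'll hand it in.

```bash
python3 -c "
from h import *
print(bot.close_job())"
```

```text
the job is handed in; nothing more can be done
None
```

The nut is tightened clockwise to the next slot, the pin is through slot and cross hole with its shoulder against the nut (about 5 N peak push), and the job was handed in at about 43 s; no verdict was returned.

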